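# Park and lock the microtome's blade carriage

## Robot

A 7-joint arm with a two-finger parallel gripper is mounted at the origin on a cart in front of the work surface, level with it; the furniture and walls round the work are solid. World frame = base frame: x ahead of the robot, y to its left, z up, the work surface at z = 0. Lengths are in m, angles in rad, forces in N, time in s.
With the tool pointing down it reaches from about 0.425 to 1.025 m from the base axis. Payload 9.4 kg.
Tool frame: the origin (TCP) lies at the very end of the fingers, on their centre line; the grasp point (between the pads) lies 19 mm behind it (bot.hold_point_z is the distance from the TCP to the grasp point, in m); x points along the fingers, y is the direction in which the jaws open and shut, and the axes are right-handed (so a half turn about x gives the same grasp; the last joint's range is limited). The gripper opens to 93 mm and grips with 3 to 60 N. Pads are 15 mm wide; open, the fingers measure 128 mm over their backs; the gripper's body (75 mm by 188 mm) begins 65 mm behind the grasp point.
Start: joints at [1.091, 0.599, -0.003, 1.599, 0.002, 0.943, -0.08], TCP at [0.284, -0.667, 0.219] pointing down, gripper open.
Joint ranges: [-2.57, 2.57], [-0.35, 1.97], [-1.29, 1.29], [0.11, 2.56], [-1.05, 4.19], [0.11, 1.86], [-2.63, 2.63]. Speed limits (rad/s): [2.22, 2.22, 3.01, 3.01, 3.14, 3.14, 3.14].

## Interface

Orientations are given as a unit quaternion [x, y, z, w].
In Python, from station import bot, eyes gives the robot as it stands.
- The arm moves only by the shell command python3 -m pendant 'ROWS' [OPENING] [FORCE]. ROWS is text: rows parted by semicolons, each of 6 numbers parted by spaces: the shift along the tool's x, y, z each as a share of 200 mm, from -1 to 1, then the turn, a rotation vector about the tool's x, y, z each as a share of 90 degrees, from -1 to 1. A call has exactly 10 rows; each row is the pose to reach, as a shift and turn from the pose measured when the call began, along the tool's axes at that moment; what a row does not reach only later rows make up. A row lasts 1/12 s, in which the tool goes at most 41.7 mm and 7.16 degrees, less where a joint would pass 70% of its speed; a pose out of reach is approached as far as the arm can. A call with a number of a shift or a turn outside -1 to 1 is refused whole. A call with a gripper value outside its range is refused whole. OPENING is the closure, from 0 (fully open) to 1 (shut), set as the call begins (- or left out, the last holds). The fingers move at their own pace and stop on an object; FORCE is the grip in N (left out, the last holds). Time passes only in rows, so rows that repeat a pose let the fingers close, or fill a call up. It gives the time, the measured TCP pose, the force and the opening at its end, in the units of the state.
- bot.read_state(): the state, without advancing time (a new reading comes with each control period).
- eyes.camera(name): name is "side" or "top" or "wrist"; returns a dict with "img" (384x512x3 uint8, red, green, blue), "mtx" (3x3 intrinsics, pixels), "origin" and "rotation" of the camera in the world; the wrist camera has in their place "tool_from_camera" (4x4, takes a point from camera to tool coordinates, whose origin is the TCP and whose axes are the tool frame's). Camera axes: x right, y up, looking along -z (the intrinsics and any distortion apply to the point x, -y, -z); pixel columns grow to the right and rows downward; lengths in m; the calibration is good to about 2 mm. A picture is of the moment at which its call begins: read the wrist's pose just before it. There is no depth.
- bot.finish_job(): hands the job in, once; it reports no verdict.
The state is a dict: "t": time; "qpos": joint angles; "joint_vel": joint speeds; "joint_efforts": joint torques, N m; "tool_pos": TCP position; "ee_rot": TCP orientation; "contact_force": force on the tool from outside, world axes, zero at the start; "ft_torque": the same for the moment, N m; "opening": finger opening in m.
Only numpy, scipy, OpenCV 4.12 (cv2) and the standard library are available. Lean on these libraries where they do the work, as an engineer would, in place of code of your own. Each camera call takes 0.05 s, during which the arm holds its last target.

## Task

Make the microtome safe before its specimen is changed: push the upright black handle along its slot until the blade carriage is parked at the end where the slot turns the corner, then push the handle sideways into the cross slot, fully to its end, so that the carriage is locked. Use only the outside of the fingers: do not grip the handle, do not lift the carriage off its ways, do not touch the blade, and leave the jar, vials, roll of tape and pen where they are.

Things in the scene. Friction and masses are not known exactly. Their poses are not given: they have to be found in the camera images.
- microtome: Bench sliding microtome fixed to the worktop: white base 200 (x) x 300 (y) x 32 mm. Origin on the worktop below its middle; turned only about the vertical. Its own y runs along the slideway, its -x side is the operator's. Specimen head at x 74, y -12 mm, 88 mm high. In front (x -88 to -19, y -118 to 108 mm) lies an aluminium gate plate, its upper face at z 72 mm, open above
- carriage (a joint): Travel of the blade carriage along the microtome's own +y, m: 0 at the -y end, 0.130 when the handle's post is at the slot's corner (parked), stop at 0.131. About 2 N of friction, stays where left. The carriage is a grey block behind the gate plate, x -15 to 35 mm, 76 mm long in y, 112 mm high with its clamp screws
- handle (a joint): Travel of the handle across the carriage, along the microtome's own +x, m: 0 in the long leg of the slot, 0.024 (stop) at the end of the short leg (locked). The slot's walls hold it at 0 until the carriage is within about 8 mm of parked; the inner corner is rounded (4 mm), so a push across then leads it in. About 2 N of friction, stays where left
- saddle (a joint): Lift of the carriage off its ways, m: 0 resting (held by its own weight of about 9 N and oil drag of some 4 N), at most 0.006
- grip_mid (a point): Centre of the black handle grip, an upright round grip about 21 mm in diameter (19 mm at its foot, 23 mm near the top) and 50 mm tall, on a 10 mm steel post that stands in the slot. The grip reaches from 25 mm below this point to 25 mm above it (82 to 132 mm over the worktop); its foot is 10 mm above the gate plate
- gate_corner (a point): Corner of the 13 mm wide L slot in the gate plate, on the plate's upper face. The long leg runs from here 130 mm along the microtome's -y, the short leg 24 mm along its +x. The grip's axis stands over this point when the carriage is parked
- gate_end (a point): End of the short leg of the slot, on the plate's upper face: the grip's axis stands over it when locked (24 mm from the corner)
- blade: Steel blade, 118 (x) x 35 x 4 mm, clamped on top of the carriage and reaching from the microtome's x -3 to x 115 mm, about 95 mm above the worktop, so it begins 57 mm behind the long leg of the slot. Origin: on the worktop under the carriage's middle
- jar: Loose jar with lid, 34 mm across, 60 mm tall, origin under its centre; stands before the microtome
- tape: Loose roll of label tape lying flat, 62 mm across, 19 mm tall, origin under its centre
- vial_a: Loose small vial with dark cap, 27 mm across, 52 mm tall, origin under its centre
- vial_b: Loose small vial with white cap, 27 mm across, 52 mm tall, origin under its centre
- pen: Loose pen lying flat, 142 x 10 x 12 mm, origin under its middle

How it is judged:
On the way, in this order (a step that is already met when the one before it is completed fails the run):
1. the carriage is pushed along the slot to its parking end (value of joint carriage above 0.1255 m), for 0.02 s.
2. the handle is pushed through the cross slot to its end (value of joint carriage above 0.1275 m and value of joint handle above 0.0205 m), for 0.1 s.
At the end, for the whole second after the job is handed in: The carriage is parked (joint carriage above 0.1275), the handle stands at the end of the cross slot (joint handle above 0.0205 of 0.024), the carriage rests on its ways, at rest (all of step 2 and value of joint saddle below 0.002 m and velocity of joint each of carriage, handle below 0.01 m/s); the robot touches nothing.
It fails at once if the carriage is lifted off its ways (more than 4 mm) (value of joint saddle above 0.004 m).
It fails at once if the blade is touched (contact force between any of the fingers, the arm and blade above 0.5 N).
It fails at once if the handle is taken between the fingers instead of being pushed (horizontal distance between the grasp point and grip_mid below 0.008 m and z of the grasp point in the frame of grip_mid below 0.04 m and contact force between the fingers and handle above 0.5 N).
It fails at once if a bystander is moved more than 20 mm (distance of any of jar, tape, vial_a, vial_b, pen from where it was at the start of the episode above 0.02 m).
It also fails if it takes over 51 s, if anything falls off the work surface, if the arm or the gripper's body presses on something with over 40 N, if the wrist force passes 120 N, or if a joint passes its speed limit or range.

## Working session

There is one attempt and no reset: what is moved stays moved. The work goes in short steps, Python scripts to look and compute and a shell command to move; the robot and the scene stay as the last step left them, time stands still between calls to the robot, and variables do not carry over. Pictures are saved under pics/ and viewed, and the job is handed in when it is done.

```bash
ls; mkdir -p pics
python3 - <<'E'
from station import bot, eyes
import cv2,numpy as np
s=bot.read_state(); print(s)
for n in ["side","top","wrist"]:
    c=eyes.camera(n); cv2.imwrite(f"pics/{n}0.png",c["img"][:,:,::-1])
    np.savez(f"pics/{n}0.npz",**{k:v for k,v in c.items() if isinstance(v,(np.ndarray,list))})
    print(n,{k:np.round(v,4).tolist() for k,v in c.items() if k!="img" and not isinstance(v,str)})
E
```

```text
pics
{'t': 0.0, 'qpos': array([ 1.09126886,  0.60014722, -0.00252175,  1.60008747,  0.001804  ,
        0.94288944, -0.07975541]), 'joint_vel': array([-0.00057545, -0.00114863, -0.00140902, -0.00075408, -0.00041588,
       -0.00036578, -0.00158   ]), 'joint_efforts': array([ 1.12045766e-04, -7.65068865e+01,  1.49691615e+00, -2.52355421e+01,
       -5.25481033e-02,  1.69094017e-02,  1.56437322e-04]), 'tool_pos': array([ 0.28400493, -0.66655394,  0.21775946]), 'ee_rot': array([-0.6926444 , -0.14200643,  0.69296765, -0.14097426]), 'contact_force': array([ 1.01299565, -0.1588401 , -0.21472862]), 'ft_torque': array([-0.02165303, -0.00372471, -0.03581355]), 'opening': 0.09285542565281021}
side {'mtx': [[356.863, 0.0, 252.8593], [0.0, 356.863, 188.5099], [0.0, 0.0, 1.0]], 'origin': [0.8015, 0.2458, 0.6611], 'rotation': [0.0898, 0.3834, 0.9005, 0.1846]}
top {'mtx': [[372.2676, 0.0, 255.8725], [0.0, 372.2676, 191.3029], [0.0, 0.0, 1.0]], 'origin': [0.3812, -0.2933, 0.9365], 'rotation': [-0.0767, 0.0753, 0.7064, -0.6996]}
wrist {'mtx': [[313.6921, 0.0, 255.2935], [0.0, 313.6921, 192.524], [0.0, 0.0, 1.0]], 'tool_from_camera': [[0.001, 0.2754, -0.9613, -0.1654], [1.0, -0.0012, 0.0007, -0.0002], [-0.0009, -0.9613, -0.2754, -0.0769], [0.0, 0.0, 0.0, 1.0]]}
```

View pics/side0.png

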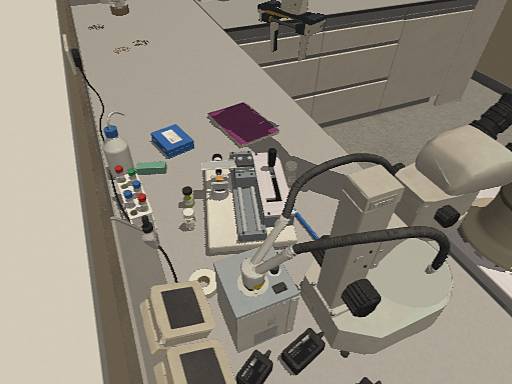

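View pics/top0.png

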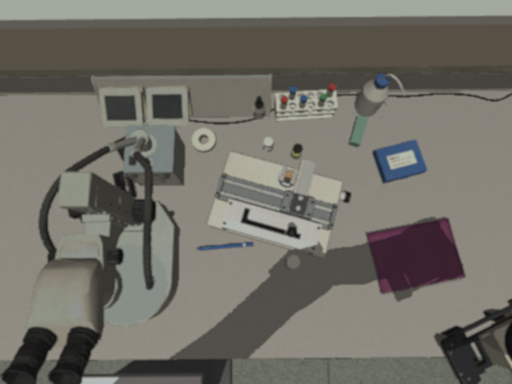

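View pics/wrist0.png

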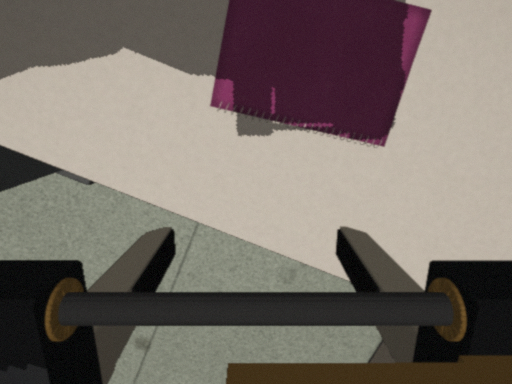

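The top view shows the microtome around pixel (275,203), with the jar at (293,261), pen at (225,246), tape at (203,139) and vials at (268,144) and (297,151). I'll zoom in on it.

```bash
cat > h.py <<'E'
import numpy as np,cv2
from scipy.spatial.transform import Rotation as R
def load(n): return dict(np.load(f"pics/{n}.npz"))
def rot(c):
    r=np.array(c["rotation"]); return R.from_quat(r).as_matrix() if r.size==4 else r
def ray(c,u,v):
    K=c["mtx"]; d=np.array([(u-K[0,2])/K[0,0],-(v-K[1,2])/K[1,1],-1.]); return rot(c)@d
def onplane(c,u,v,z):
    d=ray(c,u,v); o=np.array(c["origin"]); return o+d*(z-o[2])/d[2]
def proj(c,p):
    q=rot(c).T@(np.array(p)-c["origin"]); K=c["mtx"]; return K[0,0]*q[0]/-q[2]+K[0,2], K[1,1]*-q[1]/-q[2]+K[1,2]
E
python3 - <<'E'
import cv2
a=cv2.imread("pics/top0.png")[140:270,190:360]; cv2.imwrite("pics/topz.png",cv2.resize(a,None,fx=4.5,fy=4.5,interpolation=cv2.INTER_CUBIC))
a=cv2.imread("pics/side0.png")[140:270,180:330]; cv2.imwrite("pics/sidez.png",cv2.resize(a,None,fx=4.5,fy=4.5,interpolation=cv2.INTER_CUBIC))
from h import *
c=load("top0")
for p in [(230,153),(347,185),(325,253),(209,222)]: print(p,onplane(c,*p,0.032).round(4))
E
```

```text
(230, 153) [ 0.6795 -0.2276  0.032 ]
(347, 185) [ 0.5929 -0.5199  0.032 ]
(325, 253) [ 0.4259 -0.4569  0.032 ]
(209, 222) [ 0.5034 -0.1772  0.032 ]
```

View pics/topz.png

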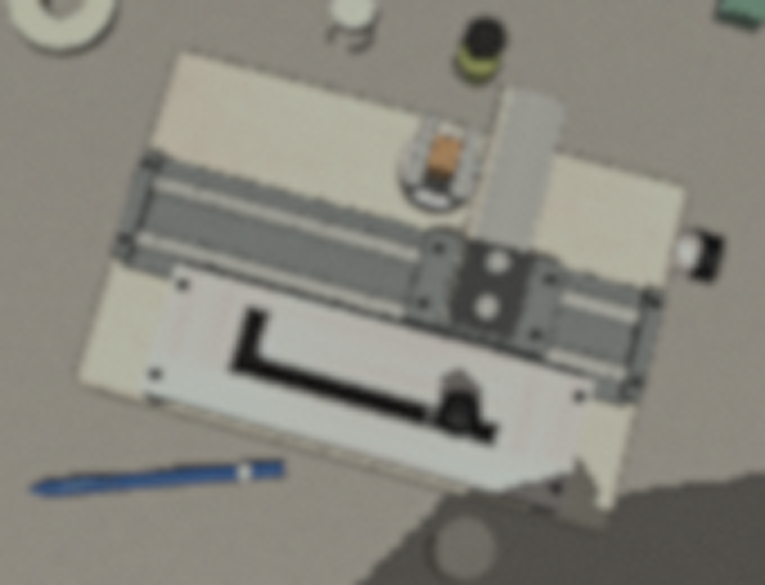

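View pics/sidez.png

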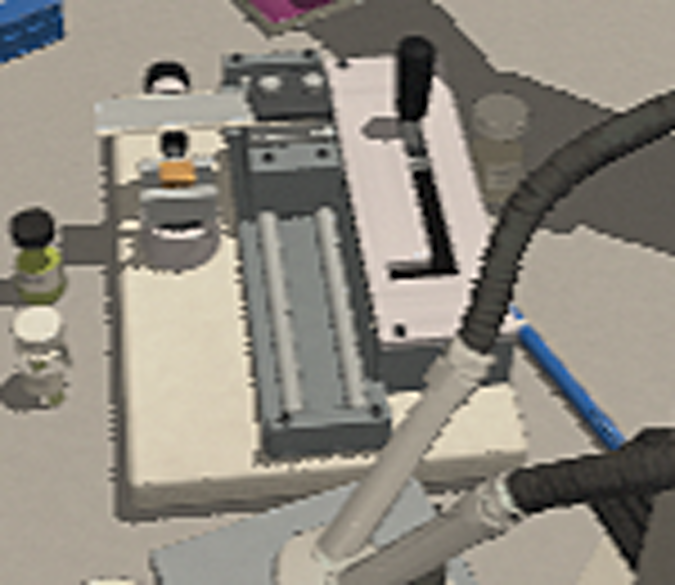

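Run:
```python
from h import *
c=load("top0"); s=load("side0")
tz=lambda u,v:((u+.5)/4.5-.5+190,(v+.5)/4.5-.5+140)
sz=lambda u,v:((u+.5)/4.5-.5+180,(v+.5)/4.5-.5+140)
P=np.array([onplane(c,*tz(*p),.032)[:2] for p in [(180,52),(686,187),(605,510),(80,380)]])
M=np.array([[.1,.15],[.1,-.15],[-.1,-.15],[-.1,.15]])
cen=P.mean(0); H=(M).T@(P-cen); U,S,Vt=np.linalg.svd(H); Rm=(U@Vt).T
print("center",cen,"yaw",np.degrees(np.arctan2(Rm[1,0],Rm[0,0])),(( P-cen)@Rm-M).round(4))
# dark slot corner etc on z=.072, in world and microtome frame
for nm,p in dict(corner=(243,366),end=(259,318),plTL=(175,265),plTR=(600,385),plBL=(150,393),outercorner=(235,370),endmid=(260,311),longend=(493,440)).items():
    w=onplane(c,*tz(*p),.072)[:2]; print(nm,w.round(4),((w-cen)@Rm).round(4))
for nm,p in dict(s_outer=(456,272),s_end=(390,275)).items():
    w=onplane(s,*sz(*p),.072)[:2]; print(nm,w.round(4),((w-cen)@Rm).round(4))
def tri(a,b):
    d1=ray(c,*a);d2=ray(s,*b);o1=np.array(c["origin"]);o2=np.array(s["origin"])
    t=np.linalg.lstsq(np.stack([d1,-d2],1),o2-o1,rcond=None)[0]; A=o1+t[0]*d1;B=o2+t[1]*d2; return (A+B)/2,np.linalg.norm(A-B)
g,e=tri(tz(460,410),sz(415,48)); print("griptop-ish",g,e,(g[:2]-cen)@Rm)
w=onplane(c,*tz(460,408),.130)[:2];print(w,(w-cen)@Rm)
w=onplane(s,*sz(416,45),.132)[:2];print(w,(w-cen)@Rm)
w=onplane(c,*tz(465,547),.06)[:2];print("jar",w,(w-cen)@Rm)
```

```text
center [ 0.55288999 -0.3406712 ] yaw -15.622445959949365 [[-0.0041 -0.0047]
 [-0.0068  0.0021]
 [ 0.0085  0.0061]
 [ 0.0024 -0.0035]]
corner [ 0.4997 -0.2632] [-0.0721  0.0603]
end [ 0.5248 -0.2716] [-0.0456  0.0589]
plTL [ 0.5535 -0.2275] [-0.0299  0.1091]
plTR [ 0.488 -0.448] [-0.0336 -0.1208]
plBL [ 0.4861 -0.215 ] [-0.0982  0.103 ]
outercorner [ 0.4976 -0.259 ] [-0.0752  0.0637]
endmid [ 0.5285 -0.2721] [-0.0419  0.0594]
longend [ 0.4601 -0.3917] [-0.0756 -0.0741]
s_outer [ 0.498  -0.2549] [-0.0759  0.0678]
s_end [ 0.5304 -0.266 ] [-0.0418  0.0658]
griptop-ish [ 0.46951993 -0.36982507  0.12681686] 0.00048783258211471266 [-0.07243908 -0.05052816]
[ 0.4703377  -0.36969321] [-0.07168703 -0.05018095]
[ 0.47090815 -0.36585668] [-0.07217082 -0.04633253]
jar [ 0.40652535 -0.37675062] [-0.13124143 -0.07416211]
```

Run:
```python
from h import *
c=load("top0"); s=load("side0")
def tri(a,b):
    d1=ray(c,*a);d2=ray(s,*b);o1=np.array(c["origin"]);o2=np.array(s["origin"])
    t=np.linalg.lstsq(np.stack([d1,-d2],1),o2-o1,rcond=None)[0]; A=o1+t[0]*d1;B=o2+t[1]*d2; return ((A+B)/2).round(3),np.linalg.norm(A-B).round(3)
print("box corner/pillar top", tri((113,195),(345,172)), tri((62,178),(405,205)))
print("tube joint at lamp box",tri((137,145),(255,275)))
for z in (0,.1,.2,.3): print(z,onplane(c,150,205,z).round(3),onplane(c,172,240,z).round(3), onplane(c,10,340,z).round(3))
st=[-0.6926444,-0.14200643,0.69296765,-0.14097426]
print(R.from_quat(st).as_matrix().round(4))
for ang in(-15.6,-16.5):
    a=np.radians(ang);print(np.cos(a),np.sin(a))
```

```text
box corner/pillar top (array([ 0.513, -0.054,  0.324]), np.float64(0.006)) (array([0.523, 0.037, 0.351]), np.float64(0.037))
tube joint at lamp box (array([ 0.659, -0.037,  0.167]), np.float64(0.008))
0 [ 0.553 -0.021  0.   ] [ 0.463 -0.081  0.   ] [0.231 0.294 0.   ]
0.1 [ 0.535 -0.05   0.1  ] [ 0.454 -0.104  0.1  ] [0.247 0.232 0.1  ]
0.2 [ 0.516 -0.079  0.2  ] [ 0.446 -0.126  0.2  ] [0.263 0.169 0.2  ]
0.3 [ 0.498 -0.109  0.3  ] [ 0.437 -0.149  0.3  ] [0.279 0.106 0.3  ]
[[-7.000e-04  3.921e-01 -9.199e-01]
 [ 1.300e-03 -9.199e-01 -3.921e-01]
 [-1.000e+00 -1.500e-03  2.000e-04]]
0.9631625667976582 -0.2689198206152657
0.958819734868193 -0.28401534470392265
```

Run:
```python
from h import *
c=load("top0"); s=load("side0")
a=cv2.imread("pics/side0.png")
for p,col in [((140,160),(0,0,255)),((150,205),(0,255,0)),((151,245),(255,0,0)),((150,285),(0,255,255))]:
    for z in np.arange(0,.61,.05):
        u,v=proj(s,onplane(c,*p,z)); 
        cv2.circle(a,(int(u),int(v)),2 if abs(z-.3)>.01 else 4,col,-1)
cv2.imwrite("pics/epi.png",cv2.resize(a,(800,600)))
```

```text
(no output)
```

View pics/epi.png

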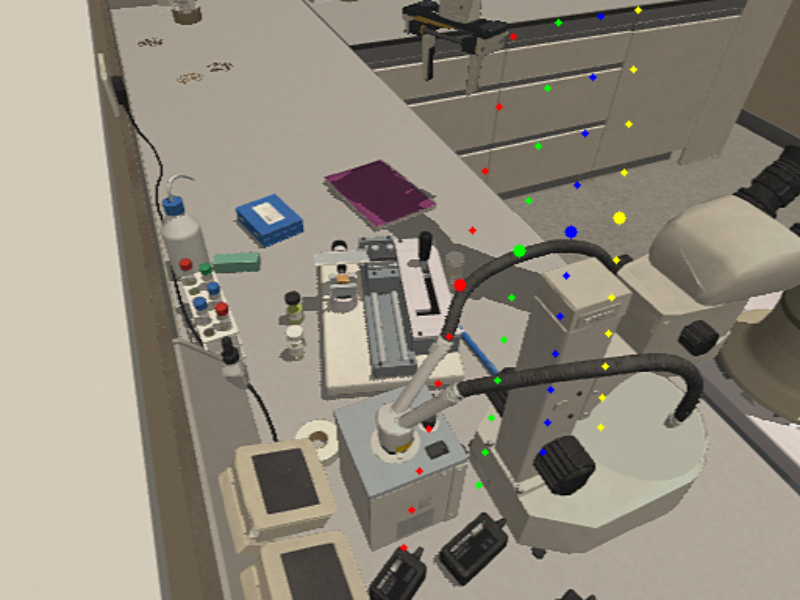

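```bash
python3 -m pendant '0 -0.06 -0.1 -0.06 0 0; 0 -0.12 -0.2 -0.12 0 0; 0 -0.18 -0.3 -0.18 0 0; 0 -0.24 -0.4 -0.24 0 0; 0 -0.3 -0.5 -0.3 0 0; 0 -0.36 -0.6 -0.36 0 0; 0 -0.42 -0.7 -0.43 0 0; 0 -0.48 -0.8 -0.5 0 0; 0 -0.54 -0.9 -0.567 0 0; 0 -0.6 -0.95 -0.567 0 0' 1 20
cat > st.py <<'E'
import sys
from h import *
from station import bot
s=bot.read_state(); M=R.from_quat(s["ee_rot"]).as_matrix()
print(s["t"],"pos",s["tool_pos"].round(4),"F",s["contact_force"].round(2),"open",round(s["opening"],4),"q",s["qpos"].round(2)); print("ax x",M[:,0].round(3),"y",M[:,1].round(3),"z",M[:,2].round(3))
if len(sys.argv)>1:
    t=np.array([float(v) for v in sys.argv[1:4]]); d=M.T@(t-s["tool_pos"]); print("rows shift",(d/.2).round(3))
    a=np.radians(float(sys.argv[4])); cur=np.arctan2(M[1,1],M[0,1]); D=M.T@R.from_euler("z",a-cur).as_matrix()@M
    # also straighten: desired frame x down, y at yaw a
    Y=np.array([np.cos(a),np.sin(a),0]);X=np.array([0,0,-1.]);T=np.stack([X,Y,np.cross(X,Y)],1)
    print("turn",(np.degrees(R.from_matrix(M.T@T).as_rotvec())/90).round(4))
E
python3 st.py 0.4575 -0.412 0.2 -16
```

```text
t: 0.98
tool_pos: [0.4138, -0.4797, 0.2179]
ee_rot: [0.563, 0.429, -0.562, 0.428]
contact_force: [0.7, -0.0, 0.2]
opening: 0.031
0.9833 pos [ 0.4138 -0.4797  0.2179] F [ 0.69 -0.02  0.15] open 0.031 q [ 0.95  0.5  -0.27  1.81  0.17  0.86  0.34]
ax x [ 0.     0.002 -1.   ] y [ 0.964 -0.267 -0.   ] z [-0.267 -0.964 -0.002]
rows shift [ 0.09   0.12  -0.384]
turn [ 0.0056 -0.0013  0.0001]
```

```bash
python3 -m pendant '0 0.02 -0.06 0 0 0; 0 0.04 -0.12 0 0 0; 0 0.06 -0.18 0.005 0 0; 0.02 0.08 -0.24 0.005 0 0; 0.04 0.1 -0.3 0.005 0 0; 0.06 0.12 -0.34 0.005 0 0; 0.08 0.12 -0.38 0.005 0 0; 0.09 0.12 -0.38 0.005 0 0; 0.09 0.12 -0.38 0.005 0 0; 0.09 0.12 -0.38 0.005 0 0' 1 20
cat > snap.py <<'E'
import sys
from h import *
from station import bot,eyes
tag=sys.argv[1]
s=bot.read_state()
c=eyes.camera("wrist"); M=np.eye(4);M[:3,:3]=R.from_quat(s["ee_rot"]).as_matrix();M[:3,3]=s["tool_pos"]
T=M@np.array(c["tool_from_camera"])
np.savez(f"pics/w{tag}.npz",mtx=c["mtx"],origin=T[:3,3],rotation=T[:3,:3])
cv2.imwrite(f"pics/w{tag}.png",c["img"][:,:,::-1])
if len(sys.argv)>2:
    c=eyes.camera(sys.argv[2]); np.savez(f"pics/{sys.argv[2]}{tag}.npz",mtx=c["mtx"],origin=c["origin"],rotation=c["rotation"])
    cv2.imwrite(f"pics/{sys.argv[2]}{tag}.png",c["img"][:,:,::-1])
    b=(190,140,360,270) if sys.argv[2]=="top" else (180,130,350,270)
    cv2.imwrite(f"pics/z{tag}.png",cv2.resize(c["img"][b[1]:b[3],b[0]:b[2],::-1],None,fx=4,fy=4,interpolation=cv2.INTER_CUBIC))
E
python3 snap.py 1; python3 st.py 0.4575 -0.412 0.095 -16
```

```text
t: 1.82
tool_pos: [0.4567, -0.4134, 0.1998]
ee_rot: [0.565, 0.426, -0.564, 0.425]
contact_force: [-0.5, 0.2, 0.4]
opening: 0.0003
1.8667 pos [ 0.4567 -0.4137  0.2   ] F [0.02 1.12 0.8 ] open 0.0003 q [ 0.82  0.5  -0.26  1.86  0.17  0.8   0.19]
ax x [ 0.     0.002 -1.   ] y [ 0.961 -0.276 -0.   ] z [-0.276 -0.961 -0.002]
rows shift [ 0.525  0.002 -0.008]
turn [-0.0001 -0.001   0.0002]
```

View pics/w1.png

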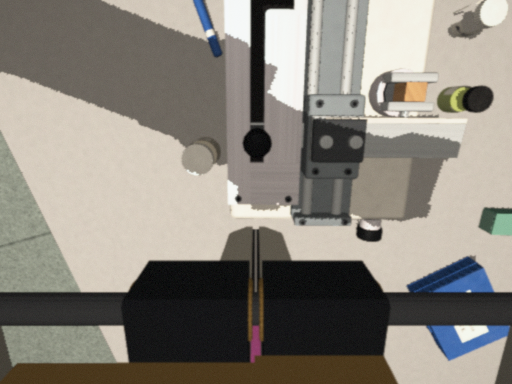

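The grip shows at (257,143), the jar at (200,156), and the slot runs vertically in line with the closed fingers at column 255.

Run:
```python
from h import *
c=load("w1"); im=cv2.imread("pics/w1.png")
for z in(.1,.132): print("grip",z,onplane(c,257,143,z).round(4))
for p in[(258,4),(252,2),(251,110),(265,110),(291,4),(251,30),(265,30)]: print(p,onplane(c,*p,.072).round(4))
print(onplane(c,200,156,.06).round(4))
cv2.imwrite("pics/w1z.png",cv2.resize(im[0:220,180:380],None,fx=2.7,fy=2.7,interpolation=cv2.INTER_CUBIC))
```

```text
grip 0.1 [ 0.4703 -0.3709  0.1   ]
grip 0.132 [ 0.4712 -0.3671  0.132 ]
(258, 4) [ 0.5017 -0.264   0.072 ]
(252, 2) [ 0.4973 -0.2612  0.072 ]
(251, 110) [ 0.4724 -0.3441  0.072 ]
(265, 110) [ 0.4846 -0.3476  0.072 ]
(291, 4) [ 0.528  -0.2715  0.072 ]
(251, 30) [ 0.4906 -0.2811  0.072 ]
(265, 30) [ 0.502  -0.2844  0.072 ]
[ 0.412  -0.3725  0.06  ]
```

View pics/w1z.png

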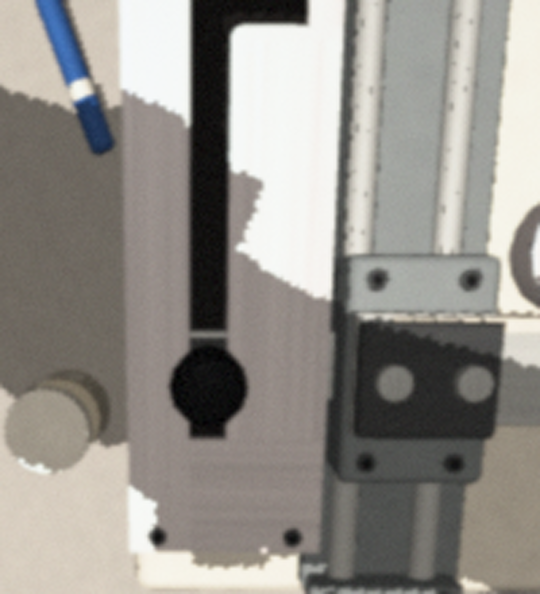

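```bash
python3 -m pendant '0.06 0 0 0 0 0; 0.12 0 0 0 0 0; 0.18 0 0 0 0 0; 0.24 0 0 0 0 0; 0.3 0 0 0 0 0; 0.36 0 0 0 0 0; 0.42 0 0 0 0 0; 0.48 0.007 0 0 0 0; 0.54 0.007 0 0 0 0; 0.55 0.007 0 0 0 0' 1 20
python3 st.py 0.4965 -0.2823 0.09 -16
```

```text
t: 2.7
tool_pos: [0.4574, -0.4132, 0.0875]
ee_rot: [0.565, 0.427, -0.565, 0.424]
contact_force: [-0.6, 0.5, 0.0]
opening: 0.0001
2.7 pos [ 0.4574 -0.4132  0.0875] F [-0.59  0.47  0.02] open 0.0001 q [ 0.79  0.64 -0.22  1.95  0.23  0.58  0.14]
ax x [-0.002  0.003 -1.   ] y [ 0.961 -0.276 -0.003] z [-0.276 -0.961 -0.003]
rows shift [-0.01   0.007 -0.683]
turn [ 0.     -0.0017  0.0018]
```

```bash
python3 -m pendant '0 0 -0.04 0 0 0; 0 0.002 -0.08 0 0 0; 0 0.004 -0.11 0 0 0; 0 0.005 -0.14 0 0 0; 0 0.006 -0.17 0 0 0; 0 0.007 -0.2 0 0 0; 0 0.007 -0.24 0 0 0; 0 0.007 -0.28 0 0 0; 0 0.007 -0.32 0 0 0; 0 0.007 -0.36 0 0 0' 1 20
python3 st.py 0.4965 -0.2823 0.089 -16;python3 snap.py 2
```

```text
t: 3.53
tool_pos: [0.479, -0.3435, 0.0879]
ee_rot: [0.565, 0.427, -0.564, 0.424]
contact_force: [-1.0, -1.9, 1.8]
opening: 0.0004
3.5333 pos [ 0.479  -0.3435  0.0879] F [-0.99 -1.88  1.85] open 0.0004 q [ 0.67  0.62 -0.2   2.01  0.23  0.54  0.02]
ax x [-0.002  0.003 -1.   ] y [ 0.961 -0.275 -0.002] z [-0.275 -0.961 -0.003]
rows shift [-0.004 -0.    -0.318]
turn [ 0.0002 -0.0017  0.0015]
```

View pics/w2.png

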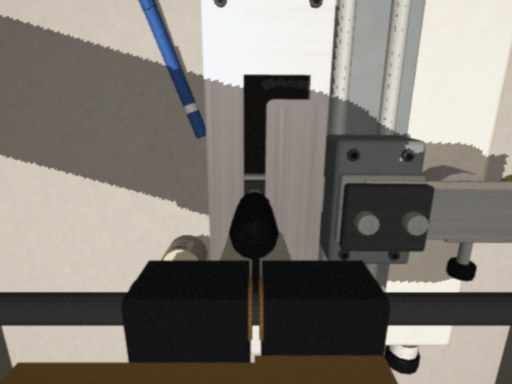

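The grip, at (254,225), is being pushed ahead of the fingers. The slot's outer corner is at (244,76) and the end of its short leg at (310,88). I'll refine the corner position from these.

```bash
python3 - <<'E'
from h import *
c=load("w2")
o=onplane(c,244,75.5,.072)[:2];e=onplane(c,310,76,.072)[:2];i=onplane(c,266,99,.072)[:2]
a=np.radians(-16);X=np.array([np.cos(a),np.sin(a)]);Y=np.array([-X[1],X[0]])
print(o,e,i,np.linalg.norm(e-o))
cor=o+.0065*X-.0065*Y; print("corner",cor,"tcp end",cor-.018*Y, "alt from inner",i-.0065*X+.0065*Y)
E
python3 st.py 0.4965 -0.2823 0.089 -16
```

```text
[ 0.49816742 -0.25400802] [ 0.53262678 -0.26411756] [ 0.50642251 -0.26910908] 0.03591170516186246
corner [ 0.50262398 -0.26204786] tcp end [ 0.49766251 -0.27935057] alt from inner [ 0.50196596 -0.26106923]
3.5833 pos [ 0.4798 -0.3415  0.0879] F [-0.    1.76  0.51] open 0.0004 q [ 0.66  0.62 -0.21  2.01  0.23  0.54  0.02]
ax x [-0.001  0.005 -1.   ] y [ 0.962 -0.274 -0.002] z [-0.274 -0.962 -0.004]
rows shift [-0.004 -0.001 -0.307]
turn [ 0.0014 -0.0025  0.0015]
```

```bash
python3 -m pendant '0 0 -0.04 0 0 0; 0 0 -0.08 0 0 0; 0 0 -0.12 0 0 0; 0 0 -0.16 0 0 0; 0 0 -0.2 0 0 0; 0 0 -0.23 0 0 0; 0 0 -0.25 0 0 0; 0 0 -0.27 0 0 0; 0 0 -0.28 0 0 0; 0 0 -0.29 0 0 0' 1 20
python3 st.py 0.4977 -0.2793 0.089 -16;python3 snap.py 3 top
```

```text
t: 4.42
tool_pos: [0.4956, -0.2857, 0.0881]
ee_rot: [0.565, 0.428, -0.564, 0.425]
contact_force: [-0.4, -2.2, -0.8]
opening: 0.0005
4.4167 pos [ 0.4956 -0.2857  0.0881] F [-0.45 -2.18 -0.78] open 0.0005 q [ 0.56  0.6  -0.19  2.05  0.22  0.51 -0.07]
ax x [-0.001  0.004 -1.   ] y [ 0.962 -0.274 -0.002] z [-0.274 -0.962 -0.004]
rows shift [-0.004  0.001 -0.033]
turn [ 0.0013 -0.0024  0.0015]
```

View pics/w3.png

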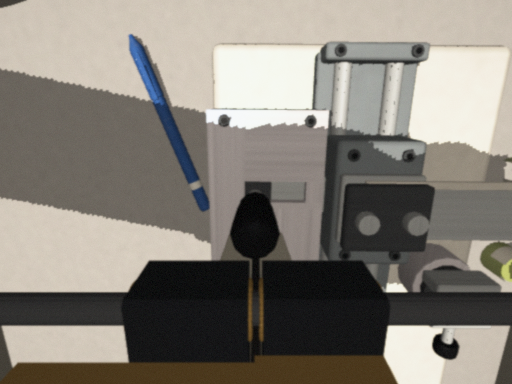

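View pics/z3.png

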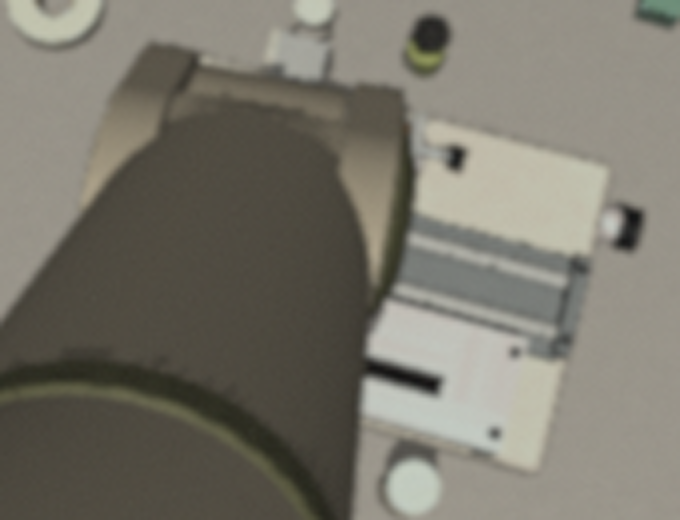

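The handle is near the corner, with the cross slot visible at (290,190). I'll push slowly until the force shows the stop.

```bash
python3 -m pendant '0 0 -0.005 0 0 0; 0 0 -0.01 0 0 0; 0 0 -0.015 0 0 0; 0 0 -0.02 0 0 0; 0 0 -0.025 0 0 0; 0 0 -0.03 0 0 0; 0 0 -0.035 0 0 0; 0 0 -0.04 0 0 0; 0 0 -0.04 0 0 0; 0 0 -0.04 0 0 0' 1 20
python3 st.py 0.4977 -0.2793 0.089 -16;python3 snap.py 4
```

```text
t: 5.35
tool_pos: [0.4976, -0.2787, 0.0882]
ee_rot: [0.565, 0.427, -0.564, 0.425]
contact_force: [-0.5, -6.3, -0.7]
opening: 0.0004
5.35 pos [ 0.4976 -0.2787  0.0882] F [-0.49 -6.29 -0.74] open 0.0004 q [ 0.54  0.6  -0.19  2.05  0.22  0.51 -0.08]
ax x [-0.001  0.004 -1.   ] y [ 0.962 -0.274 -0.002] z [-0.274 -0.962 -0.003]
rows shift [-0.004  0.001  0.003]
turn [ 0.0009 -0.002   0.0016]
```

View pics/w4.png

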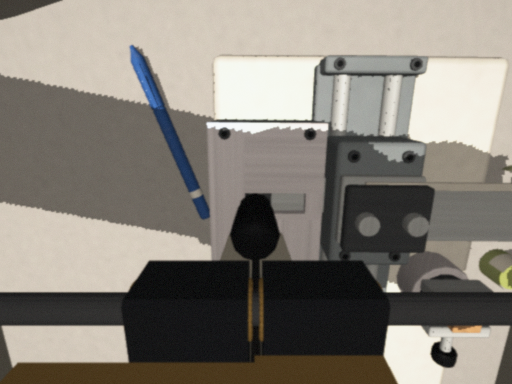

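```bash
python3 -m pendant '0 0 -0.005 0 0 0; 0 0 -0.01 0 0 0; 0 0 -0.015 0 0 0; 0 0 -0.015 0 0 0; 0 0 -0.02 0 0 0; 0 0 -0.02 0 0 0; 0 0 -0.02 0 0 0; 0 0 -0.02 0 0 0; 0 0 -0.02 0 0 0; 0 0 -0.02 0 0 0' 1 20
python3 st.py 0.4977 -0.2793 0.089 -16
```

```text
t: 6.23
tool_pos: [0.4977, -0.2781, 0.0883]
ee_rot: [-0.565, -0.426, 0.566, -0.425]
contact_force: [-3.6, -12.5, -1.7]
opening: 0.0005
6.2333 pos [ 0.4977 -0.2781  0.0883] F [ -3.59 -12.54  -1.68] open 0.0005 q [ 0.54  0.6  -0.19  2.06  0.22  0.51 -0.09]
ax x [-0.002  0.    -1.   ] y [ 0.961 -0.277 -0.002] z [-0.277 -0.961  0.   ]
rows shift [-0.004  0.002  0.006]
turn [-0.0009  0.0001  0.0014]
```

The force of 12.5 N with under 1 mm of motion shows the carriage is at its stop. Next I'll back off and go round to the operator's side.

```bash
python3 -m pendant '0 0 0.05 0 0 0; 0 0 0.1 0 0 0; 0 0 0.12 0 0 0; 0 -0.06 0.12 0 0 0; 0 -0.12 0.12 0 0 0; 0 -0.18 0.12 0 0 0; 0 -0.23 0.12 0 0 0; 0 -0.24 0.12 0 0 0; 0 -0.24 0.12 0 0 0; 0 -0.24 0.12 0 0 0' 1 20
python3 st.py 0.4593 -0.2483 0.089 -16; python3 snap.py 5
```

```text
t: 7.07
tool_pos: [0.4457, -0.288, 0.0885]
ee_rot: [-0.565, -0.426, 0.565, -0.425]
contact_force: [-0.2, -0.9, 0.0]
opening: 0.0002
7.0667 pos [ 0.4457 -0.288   0.0885] F [-0.2  -0.87  0.  ] open 0.0002 q [ 0.6   0.57 -0.19  2.14  0.23  0.45 -0.05]
ax x [-0.001  0.    -1.   ] y [ 0.961 -0.277 -0.001] z [-0.277 -0.961 -0.   ]
rows shift [-0.002  0.011 -0.21 ]
turn [-0.0009 -0.      0.0009]
```

View pics/w5.png

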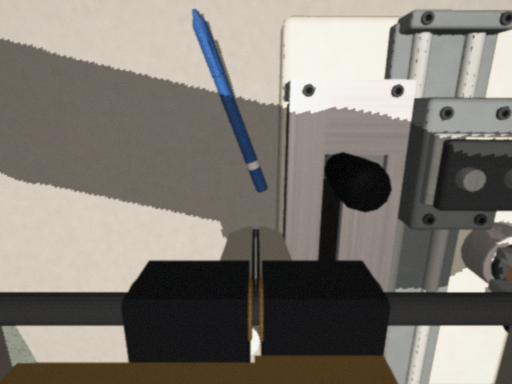

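Run:
```python
from h import *
c=load("w5"); a=np.radians(-16);X=np.array([np.cos(a),np.sin(a)]);Y=np.array([-X[1],X[0]])
for p in[(366,188),(368,190)]:
    w=onplane(c,*p,.132)[:2]; d=w-[.4457,-.288]; print(w,d@X,d@Y)
for p in [(327,156)]:
    w=onplane(c,*p,.072)[:2]; d=w-[.4457,-.288]; print("outer corner",w,d@X,d@Y)
```

```text
[ 0.50066992 -0.25803267] 0.04458036026277173 0.043958209728462226
[ 0.50129213 -0.25908035] 0.04546725231138898 0.04312262454237845
outer corner [ 0.49886681 -0.25427881] 0.041812396957691164 0.04706965006534747
```

```bash
python3 -m pendant '0 0 -0.05 0 0 0; 0 0 -0.1 0 0 0; 0 0 -0.15 0 0 0; 0 0 -0.19 0 0 0; 0 0 -0.21 0 0 0; 0 0 -0.21 0 0 0; 0 0.02 -0.21 0 0 0; 0 0.04 -0.21 0 0 0; 0 0.05 -0.21 0 0 0; 0 0.05 -0.21 0 0 0' 1 20
python3 st.py 0.5027 -0.2608 0.089 -16; python3 snap.py 6
```

```text
t: 7.95
tool_pos: [0.4678, -0.2511, 0.0884]
ee_rot: [-0.565, -0.425, 0.565, -0.425]
contact_force: [-0.4, 0.4, 0.6]
opening: 0.0005
7.95 pos [ 0.4678 -0.2511  0.0884] F [-0.45  0.41  0.61] open 0.0005 q [ 0.51  0.57 -0.18  2.14  0.22  0.45 -0.12]
ax x [-0.001  0.    -1.   ] y [ 0.961 -0.277 -0.001] z [-0.277 -0.961  0.   ]
rows shift [-0.003  0.181 -0.002]
turn [-0.0012  0.0001  0.0004]
```

View pics/w6.png

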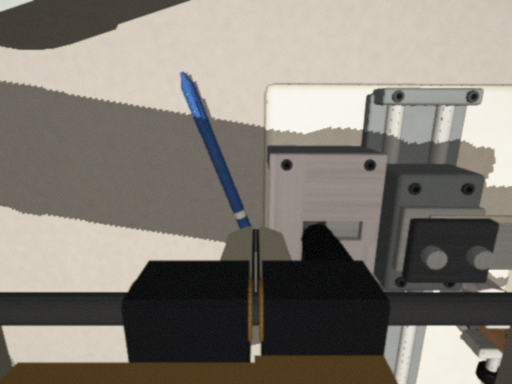

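The fingers are beside the grip, whose foot is at (315,240), with the cross slot at (345,230). Next I'll push across.

```bash
python3 -m pendant '0 0.015 0 0 0 0; 0 0.03 0 0 0 0; 0 0.045 0 0 0 0; 0 0.06 0 0 0 0; 0 0.075 0 0 0 0; 0 0.09 0 0 0 0; 0 0.105 0 0 0 0; 0 0.12 0 0 0 0; 0 0.13 0 0 0 0; 0 0.14 0 0 0 0' 1 20
python3 st.py 0.5027 -0.2608 0.089 -16; python3 snap.py 7
```

```text
t: 8.83
tool_pos: [0.4943, -0.2589, 0.0883]
ee_rot: [-0.565, -0.425, 0.565, -0.425]
contact_force: [-2.2, -0.4, 1.7]
opening: 0.0006
8.8333 pos [ 0.4943 -0.2589  0.0883] F [-2.16 -0.41  1.75] open 0.0006 q [ 0.51  0.59 -0.18  2.08  0.22  0.49 -0.12]
ax x [-0.001  0.    -1.   ] y [ 0.961 -0.278 -0.001] z [-0.278 -0.961  0.   ]
rows shift [-0.003  0.043 -0.002]
turn [-0.0013  0.0001  0.0008]
```

View pics/w7.png

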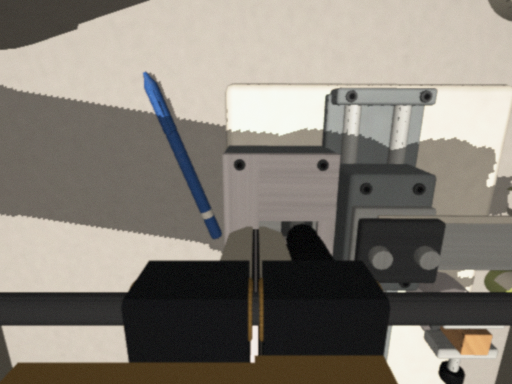

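The handle is moving into the cross slot with about 2 N of force; the foot is at (298,240). I'll push on to the stop.

```bash
python3 -m pendant '0 0.01 0 0 0 0; 0 0.02 0 0 0 0; 0 0.025 0 0 0 0; 0 0.03 0 0 0 0; 0 0.035 0 0 0 0; 0 0.04 0 0 0 0; 0 0.045 0 0 0 0; 0 0.05 0 0 0 0; 0 0.05 0 0 0 0; 0 0.05 0 0 0 0' 1 20
python3 st.py 0.5027 -0.2608 0.089 -16; python3 snap.py 8
```

```text
t: 9.72
tool_pos: [0.5008, -0.2609, 0.0882]
ee_rot: [-0.564, -0.427, 0.567, -0.423]
contact_force: [-12.6, 3.6, 11.1]
opening: 0.0002
9.7167 pos [ 0.5008 -0.2609  0.0882] F [-12.61   3.64  11.14] open 0.0002 q [ 0.5   0.6  -0.18  2.06  0.21  0.51 -0.12]
ax x [-0.007  0.001 -1.   ] y [ 0.961 -0.278 -0.007] z [-0.278 -0.961  0.001]
rows shift [-0.004  0.009 -0.003]
turn [-0.0015  0.0004  0.0045]
```

View pics/w8.png

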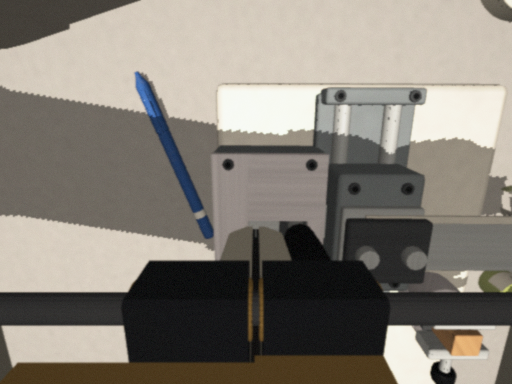

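The force has risen to about 13 N, which suggests the stop. I'll back straight off, rise and check.

```bash
python3 -m pendant '0 -0.04 0 0 0 0; 0 -0.1 0 0 0 0; 0 -0.16 0 0 0 0; 0 -0.22 0 0 0 0; 0 -0.28 0 0 0 0; -0.05 -0.3 0.05 0 0 0; -0.12 -0.3 0.1 0 0 0; -0.2 -0.3 0.15 0 0 0; -0.3 -0.3 0.2 0 0 0; -0.4 -0.3 0.25 0 0 0' 1 20
python3 st.py 0.5027 -0.2608 0.089 -16; python3 snap.py 9 side
```

```text
t: 10.6
tool_pos: [0.4301, -0.2927, 0.1695]
ee_rot: [-0.564, -0.427, 0.566, -0.423]
contact_force: [0.3, -0.7, 0.8]
opening: 0.0006
10.6 pos [ 0.4301 -0.2927  0.1695] F [ 0.32 -0.73  0.84] open 0.0006 q [ 0.66  0.44 -0.24  2.1   0.17  0.63  0.02]
ax x [-0.006  0.001 -1.   ] y [ 0.961 -0.277 -0.006] z [-0.277 -0.961  0.   ]
rows shift [ 0.401  0.307 -0.254]
turn [-0.0012  0.0002  0.0039]
```

View pics/w9.png

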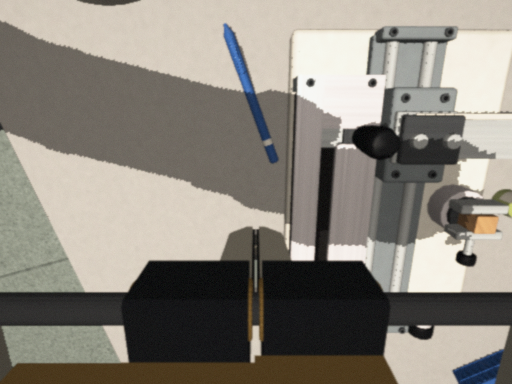

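View pics/z9.png

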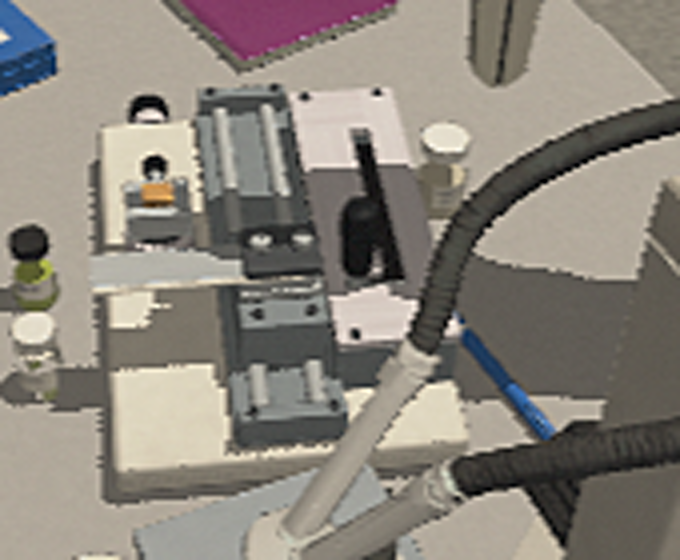

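Run:
```python
from h import *
cor=np.array([.5026,-.261]); a=np.radians(-16);X=np.array([np.cos(a),np.sin(a)]);Y=np.array([-X[1],X[0]])
c=load("w9"); s=load("side9")
w=onplane(c,379,142,.132)[:2];print("wrist top",w,(w-cor)@X,(w-cor)@Y)
sz=lambda u,v:((u+.5)/4-.5+180,(v+.5)/4-.5+130)
w=onplane(s,*sz(361,207),.132)[:2];print("side top",w,(w-cor)@X,(w-cor)@Y)
for nm,cc,p in[("oc w",c,(320,150)),("oc s",s,sz(404,278))]:
    w=onplane(cc,*p,.072)[:2];print(nm,w,(w-cor)@X,(w-cor)@Y)
# foot right edge / post
cv2.imwrite("pics/w9z.png",cv2.resize(cv2.imread("pics/w9.png")[100:190,290:430],None,fx=5,fy=5,interpolation=cv2.INTER_CUBIC))
```

```text
wrist top [ 0.52081951 -0.26381302] 0.018289086688765117 0.002317927512487108
side top [ 0.52533015 -0.26473441] 0.02287896321476194 0.0026755286473269186
oc w [ 0.49248481 -0.27010089] -0.007214800600389747 -0.011536464750643936
oc s [ 0.49732866 -0.25794321] -0.005909702580596775 0.0014853963097510572
```

View pics/w9z.png

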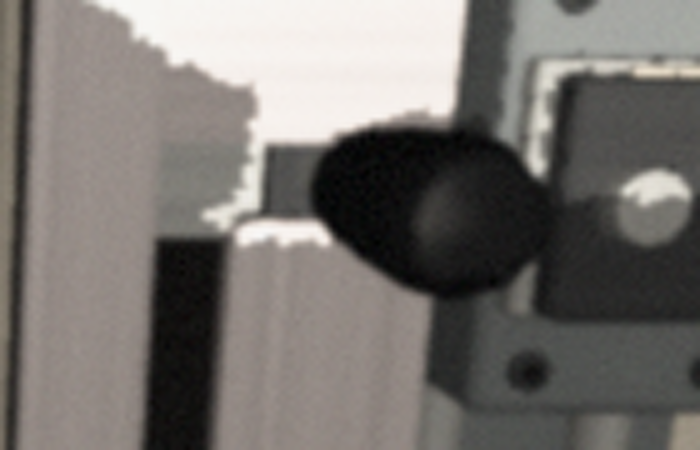

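```bash
python3 st.py 0.5045 -0.342 0.22 -16
```

```text
10.7 pos [ 0.4312 -0.2947  0.1714] F [ 1.11  0.06 -0.52] open 0.0009 q [ 0.66  0.43 -0.24  2.1   0.17  0.63  0.02]
ax x [-0.002 -0.002 -1.   ] y [ 0.96  -0.28  -0.001] z [-0.28  -0.96   0.002]
rows shift [-0.243  0.418  0.125]
turn [-0.0029  0.0015  0.0007]
```

```bash
python3 -m pendant '-0.1 0 0.04 0 0 0; -0.2 0.02 0.12 0 0 0; -0.24 0.1 0.125 0 0 0; -0.24 0.18 0.125 0 0 0; -0.24 0.26 0.125 0 0 0; -0.24 0.34 0.125 0 0 0; -0.24 0.4 0.125 0 0 0; -0.24 0.42 0.125 0 0 0; -0.24 0.42 0.125 0 0 0; -0.24 0.42 0.125 0 0 0' 1 20
python3 snap.py 10
python3 - <<'E'
import cv2
cv2.imwrite("pics/w10z.png",cv2.resize(cv2.imread("pics/w10.png")[50:200,180:380],None,fx=4,fy=4,interpolation=cv2.INTER_CUBIC))
E
```

```text
t: 11.53
tool_pos: [0.5045, -0.3415, 0.2186]
ee_rot: [-0.565, -0.425, 0.567, -0.424]
contact_force: [-0.4, -0.0, -0.1]
opening: 0.0005
```

View pics/w10z.png

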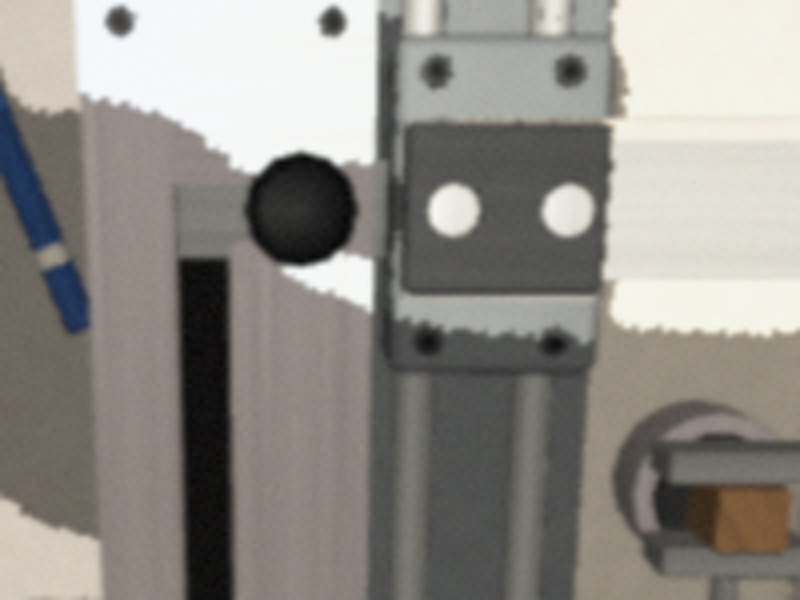

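Run:
```python
from h import *
c=load("w10"); Z=lambda u,v:((u+.5)/4-.5+180,(v+.5)/4-.5+50)
a=np.radians(-16);X=np.array([np.cos(a),np.sin(a)]);Y=np.array([-X[1],X[0]])
L=onplane(c,*Z(180,262),.072)[:2];Rr=onplane(c,*Z(230,262),.072)[:2]; L2=onplane(c,*Z(187,560),.072)[:2]
O=onplane(c,*Z(176,186),.072)[:2]
for z in(.125,.132):
    g=onplane(c,*Z(301,208),z)[:2]; ax=(L+Rr)/2
    print(g,"x from axis",(g-ax)@X,"width",(Rr-L)@X,"grip y vs top edge of cross slot",(g-O)@Y, "x from left",(g-O)@X-.0065)
d=L-L2;print("slot yaw",-np.degrees(np.arctan2(d[0],d[1])), "cam",c["origin"])
```

```text
[ 0.5256154  -0.26671439] x from axis 0.023392777751378803 width 0.012076880899003509 grip y vs top edge of cross slot -0.005186662966997172 x from left 0.023352609426387852
[ 0.52563366 -0.26672974] x from axis 0.02341455957980482 width 0.012076880899003509 grip y vs top edge of cross slot -0.005196387615689662 x from left 0.023374391254813873
slot yaw -16.342888535997794 cam [ 0.52629052 -0.26728206  0.3838421 ]
```

The handle is 23.4 mm across and the carriage is at its parked stop. The arm is clear and at rest, so I'm handing the job in.

```bash
python3 st.py; python3 -c "
from station import bot
print(bot.finish_job())"
```

```text
11.5833 pos [ 0.5041 -0.3416  0.2188] F [-0.71 -0.91 -0.24] open 0.0003 q [ 0.67  0.47 -0.24  1.86  0.15  0.83  0.07]
ax x [-0.003 -0.001 -1.   ] y [ 0.96  -0.28  -0.002] z [-0.28  -0.96   0.002]
the job is handed in; nothing more can be done
None
```

The carriage is parked and the handle is pushed to the end of the cross slot. I handed the job in at about 11.6 s of the 51 s allowed, and no verdict was reported.

I kept the fingers closed. I pushed the handle along the slot until the force rose to about 12.5 N at the stop, then went round to the operator's side. From there I pushed it across until the sideways force again reached about 13 N.

**Last checks**
- **Handle:** the final view from straight above put the grip 23.4 mm across, against the 24 mm stop and the 20.5 mm needed.
- **Carriage:** the grip is in line with the cross slot to about 1 mm, which fits the carriage being at its stop.
- **Arm:** it was clear of the microtome, and the force reading was about 1 N, which is noise level.

**Where checks disagreed:** an earlier, slanted wrist view gave only 18 mm for the handle, while the side view gave 23 mm. I took the overhead view to settle it.

**Not measured:**
- **Saddle lift:** I had no direct reading. At the end of the cross push there was also about 11 N upward on the tool, so the handle was being pressed down rather than lifted.
- **Loose items:** I did not re-measure the jar, vials, tape and pen. The fingers stayed above them throughout.

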